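Hold the hidden bolt head of the jar shelf's gate post

TASK

The gate post of the jar shelf has worked loose and I am about to tighten its nut from the front. Switch on the work light by pushing its top button fully down and letting it come up again, then reach from above into the gap behind the post's steel bracket, grip the hexagonal bolt head there firmly by two opposite sides and hold it so that it cannot turn. Hold it as it sits, without turning it round or shoving it along the bracket's slot, leave the gate and everything else on and around the shelf undisturbed, and finish while still holding the bolt head.

Things in the scene. Friction and masses are not known exactly. Their poses are not given: they have to be found in the camera images.
- shelf: teak jar shelf, fixed; origin at the centre of its underside on the worktop; x to the back, y along it, z up, front (-x) to the robot. Deck 150 x 600 mm, top z = 54 mm. Back board: inner face x = 57 mm, top z = 112. Front rail x -29 to -13, top z = 109, ends at the gate post: x -29 to 7, y 110 to 150, top z = 118. Within 65 mm of the bolt along y nothing else stands behind rail and gate
- bracket: steel angle bracket behind the gate post; axes as the shelf's, origin on the deck at the shelf's x 0, y 130, z 54 mm. Upright leg 60 mm wide (y +-30), x 7 to 11 mm, top 62 mm up; its 4 mm thick foot lies on the deck, x 11 to 47 mm. The gap between it and the back board is 46 mm wide and open above
- bolt_head: steel hexagon bolt head behind the bracket, hidden from the front: 19 mm across flats, 22 across corners, 9 thick. Origin at its centre: shelf's x 18.5, y 130 (plus bolt_washer), z 100 mm. Its x axis is the bolt's axis, parallel to the shelf's x; a 3 mm washer lies between it and the bracket. At bolt = 0 two flats are upright, facing the shelf's +y and -y; a grip there turns them parallel to the fingers
- bolt (a joint): turn of the bolt with its head and nut about its axis (the shelf's x), rad; 0 = two flats upright. Starts within 0.12 of 0; turns with little friction (0.03 N m)
- bolt_washer (a joint): place of the bolt and its washer along the bracket's slot (the shelf's y), m; 0 = middle, slot ends at +-0.006. Starts within 0.0015 of 0; slides at about 1.5 N, so fingers that close a little off centre take the bolt with them
- work_light: small LED work light in a steel stand, fixed, on the worktop beyond the gate end (+y) of the shelf: 100 x 80 mm foot, grey box 88 x 50 mm with its top at 105 mm, lamp face towards its -y; origin at the centre of its underside. The push switch is in the middle of its top
- switch_top (a point): centre of the top face of the work light's round black push button (28 mm across, standing 10 mm proud of its 44 mm collar, 127 mm above the worktop when up); pressed straight down
- switch (a joint): travel of that button, m: 0 = up, 0.006 = fully down; its spring takes about 5 N when fully down and returns it
- gate (a joint): opening of the wooden gate hung on the +y side of the gate post, rad: 0 = closed along the rail's line, grows as it swings to the front (-x), top at z = 112 mm; swings very easily; to be left as it is
- gate_tip (a point): free end of the gate, at its top edge, 130 mm from the hinge
- jar_a: short clear glass jar with a cork lid, 58 mm across, 66 mm high, standing between rail and back board; origin at the centre of its underside; to be left where it stands
- jar_b: short clear glass jar with a cork lid, 58 mm across, 66 mm high, standing between rail and back board; origin at the centre of its underside; to be left where it stands
- jar_c: short clear glass jar with a cork lid, 58 mm across, 66 mm high, standing between rail and back board; origin at the centre of its underside; to be left where it stands
- egg_timer: white porcelain egg timer, 60 mm across, 64 mm high, standing among the jars; origin at the centre of its underside; to be left where it stands
- cookie_cutter: star-shaped tin cookie cutter, 56 mm across, 22 mm high, standing on the deck behind the gate; origin at the centre of its underside; to be left where it is
- spanner: steel spanner 170 mm long lying on the worktop in front of the shelf; to be left there
- mug: mug, 80 mm across, 90 mm high, on the worktop behind the shelf; to be left there
- wooden_spoon: wooden spoon lying on the worktop behind the shelf; to be left there
Things that resemble listed ones, but are neither listed nor needed, are in the scene too. What is shaped like the work_light but purple is not meant.

How it is judged:
On the way, in this order (a step that is already met when the one before it is completed fails the run):
1. the work light's button is pushed fully down (value of joint switch above 0.005 m), for 0.05 s.
2. the button is let up again (value of joint switch below 0.001 m), for 0.1 s.
3. the bolt head is gripped in the gap behind the bracket (contact force between the fingers and bolt_head above 6 N and distance between the grasp point and bolt_head below 0.02 m and x of the grasp point in the frame of bolt_head between -0.012 and 0.013 m), for 0.2 s.
At the end, for the whole second after the job is handed in: fingers on the bolt head with over 6 N, grasp point within 20 mm of its centre and, along the bolt axis, from 12 mm before to 13 mm behind it; bolt still, under 0.3 rad from upright flats and under 5 mm from mid-slot; the light's button up (all of step 3 and not (value of joint bolt above 0.3 rad or value of joint bolt below -0.3 rad) and not (value of joint bolt_washer above 0.005 m or value of joint bolt_washer below -0.005 m) and velocity of joint bolt between -0.2 and 0.2 rad/s and value of joint switch below 0.001 m); the arm keeps its last pose, push and grip.
It fails at once if the bolt is turned round (more than 0.4 rad from upright flats) (value of joint bolt above 0.4 rad or value of joint bolt below -0.4 rad).
It fails at once if a jar, the egg timer or the cookie cutter is pushed more than 20 mm or tipped (distance of any of jar_a, jar_b, jar_c, egg_timer, cookie_cutter from where it was at the start of the episode above 0.02 m or angle between any of jar_a, jar_b, jar_c, egg_timer, cookie_cutter's own z axis and vertical above 0.5 rad).
It fails at once if the gate is swung (its free end moved more than 30 mm) (distance of gate_tip from where it was at the start of the episode above 0.03 m).
It fails at once if the spanner, mug or spoon is moved more than 30 mm (distance of any of spanner, mug, wooden_spoon from where it was at the start of the episode above 0.03 m).
It also fails if it takes over 40 s, if anything falls off the work surface, if the arm or the gripper's body presses on something with over 40 N, if the wrist force passes 120 N, or if a joint passes its speed limit or range.

ROBOT

A 6-joint arm with a two-finger parallel gripper is mounted at the origin on the work surface. World frame = base frame: x ahead of the robot, y to its left, z up, the work surface at z = 0. Lengths are in m, angles in rad, forces in N, time in s.
With the tool pointing down it reaches from about 0.35 to 0.775 m from the base axis. Payload 7.3 kg.
Tool frame: the origin (TCP) lies at the very end of the fingers, on their centre line; the grasp point (between the pads) lies 19 mm behind it; z points along the fingers, y is the line along which they close (so a half turn about z gives the same grasp; the last joint's range is limited). The gripper opens to 92 mm and grips with 3 to 60 N. Pads are 19 mm wide; open, the fingers measure 130 mm over their backs; the gripper's body (75 mm by 190 mm) begins 47 mm behind the grasp point.
Start: joints at [1.065, 0.342, 1.524, -0, 1.275, -0.146], TCP at [0.185, 0.491, 0.227] pointing down, gripper open.
Joint ranges: [-2.53, 2.53], [-0.77, 2.02], [0.04, 2.7], [-1, 4.14], [0.28, 2.66], [-3.11, 3.11]. Speed limits (rad/s): [2.57, 2.57, 3.14, 3.14, 3.14, 3.14].

INTERFACE

Orientations are given as [roll, pitch, yaw] about the fixed x, y, z axes, in that order (R = Rz(yaw) Ry(pitch) Rx(roll)).
In Python, from cell import * gives the robot as it stands.
- The arm moves only by the tool step_arm, never from a script. Its argument "commands" is a list of rows, each a list of 7 numbers: the opening, from 0 (shut) to 1 (fully open), then the shift along the world's x, y, z in cm, then the turn, a rotation vector about the world's x, y, z in rad. A call has 1 to 5 rows; each row is the pose to reach, as a shift and turn from the pose commanded when the call began; what a row does not reach only later rows make up. A row lasts 1/12 s, in which the tool goes at most 41.7 mm and 7.16 degrees, less where a joint would pass 70% of its speed; a pose out of reach is approached as far as the arm can. A call with a gripper value outside its range is refused whole. The fingers move at their own pace and stop on an object; "grip_force" is the grip in N (left out, the last holds). Time passes only in rows, so rows that repeat a pose let the fingers close. It gives the time, the measured TCP pose, the force, the opening and the grip force at its end, in the units of the state.
- observe(): the state, without advancing time (a new reading comes with each control period).
- read_camera(name): name is "scene" or "top" or "wrist"; returns the picture (480x640x3 uint8, red, green, blue); there is no depth.
- camera_model(name): a dict with "vfov" (degrees; the focal length in pixels is half the picture's height over the tangent of half this angle, whatever the lens; pixels are square), "cx", "cy" (the principal point, pixels), "k1" (the pictures are not rectified: a ray, as slopes to the right and down, at radius r is drawn at 1 + k1 r^2 times it, then the intrinsics apply), "world_to_cam" (4x4, takes a point from world to camera coordinates). Camera axes: x right, y up, looking along -z (the intrinsics and any distortion apply to the point x, -y, -z); pixel columns grow to the right and rows downward; lengths in m; the calibration is good to about 2 mm. A picture is of the moment at which its call begins: read the wrist's pose just before it. camera_model takes no time and is no camera call; for the wrist camera it gives the pose at the moment of the call.
- hand_in(): hands the job in; it is judged then, once.
The state is a dict: "time": time; "qpos": joint angles; "qvel": joint speeds; "joint_efforts": joint torques, N m; "tool_pos": TCP position; "tool_rot": TCP orientation; "contact_force": force on the tool from outside, world axes, zero at the start; "torque": the same for the moment, N m; "opening": finger opening in m; "grip_force": force on a finger pad.
Only numpy, scipy, OpenCV 4.12 (cv2) and the standard library are available. Lean on these libraries where they do the work, as an engineer would, in place of code of your own. Each camera call takes 0.05 s, during which the arm holds its last target. There are 200 camera calls.

## Working session

There is one attempt and no reset: what is moved stays moved. The work goes in short steps, Python scripts to look and compute and a tool call to move; the robot and the scene stay as the last step left them, time stands still between calls to the robot, and variables do not carry over. Pictures are saved under pics/ and viewed, at most 10 in all, crops included, and the job is handed in when it is done.

Besides the shell and the picture viewer there is one more tool, called after "Request:" as name(argument=value, ...) on one line, values as JSON. step_arm: Moves the arm, as the interface text tells. Its arguments: {"type":"object","properties":{"commands":{"type":"array"},"grip_force":{"type":"number"}},"required":["commands"]}

```bash
mkdir -p pics; ls
cat > h.py <<'E'
from cell import *
import numpy as np, cv2
def ray(cam,u,v,m=None):
    m=m or camera_model(cam); f=240/np.tan(np.radians(m["vfov"])/2)
    d=np.array([(u-m["cx"])/f,(v-m["cy"])/f]); s=d.copy()
    for _ in range(20): s=d/(1+m["k1"]*(s@s))
    M=np.array(m["world_to_cam"]); R=M[:3,:3]; t=M[:3,3]
    return -R.T@t, R.T@np.array([s[0],-s[1],-1])
def onz(cam,u,v,z,m=None):
    o,d=ray(cam,u,v,m); return o+d*(z-o[2])/d[2]
def pix(cam,p,m=None):
    m=m or camera_model(cam); f=240/np.tan(np.radians(m["vfov"])/2)
    q=np.array(m["world_to_cam"])@np.r_[p,1]; s=np.array([q[0],-q[1]])/-q[2]
    s=s*(1+m["k1"]*(s@s)); return s*f+[m["cx"],m["cy"]]
def grab(cam):
    return cv2.cvtColor(np.asarray(read_camera(cam)),cv2.COLOR_RGB2BGR)
E
python3 - <<'E'
from h import *
s=observe(); print(s)
for c in("top","scene"):
    cv2.imwrite(f"pics/{c}0.png",grab(c)); print(camera_model(c))
m=camera_model("wrist"); cv2.imwrite("pics/wrist0.png",grab("wrist")); print(m)
E
```

```text
pics
{'time': 0.0, 'qpos': array([ 1.06500726e+00,  3.42699682e-01,  1.52500345e+00,  6.53403016e-06,
        1.27538525e+00, -1.45982601e-01]), 'qvel': array([-2.72509351e-05, -1.14072575e-03,  1.51798084e-03,  6.50108608e-04,
       -1.40090431e-04,  8.93765971e-04]), 'joint_efforts': array([ 1.29375527e-03, -4.31230152e+01, -2.44225484e+01,  7.17398152e-02,
        5.60314755e-02, -1.47117175e-04]), 'tool_pos': array([0.18462331, 0.49104255, 0.22606165]), 'tool_rot': array([-3.14011375e+00, -2.23756660e-04,  2.78178411e+00]), 'contact_force': array([-0.66515605, -0.45154004,  0.69726105]), 'torque': array([-0.06665442,  0.03386383, -0.02859393]), 'grip_force': 0.0, 'opening': 0.09181481586455886}
{'vfov': 47.53977909014116, 'cx': 327.0496898399328, 'cy': 237.88569791522525, 'k1': -0.16961542686444767, 'world_to_cam': array([[-0.01632272, -0.99985711,  0.00439647, -0.03915246],
       [ 0.97406477, -0.01490889,  0.22577766, -0.53594694],
       [-0.22567985,  0.00796776,  0.97416894, -1.15251051],
       [ 0.        ,  0.        ,  0.        ,  1.        ]])}
{'vfov': 57.06875777099117, 'cx': 324.0725435588009, 'cy': 245.27258980685292, 'k1': 0.012665211440893775, 'world_to_cam': array([[ 0.60619914,  0.79526657, -0.00858421, -0.2870894 ],
       [-0.67113262,  0.51730872,  0.53101102,  0.31305532],
       [ 0.426736  , -0.31613728,  0.84732143, -1.20970938],
       [ 0.        ,  0.        ,  0.        ,  1.        ]])}
{'vfov': 67.07569953849114, 'cx': 322.5955514531996, 'cy': 238.1972349741233, 'k1': 0.02389130665743167, 'world_to_cam': array([[ 0.3518114 ,  0.9360685 , -0.00212375, -0.52310841],
       [-0.89780131,  0.33678526, -0.28377545,  0.03567971],
       [-0.26491801,  0.10174214,  0.95888841, -0.39170995],
       [ 0.        ,  0.        ,  0.        ,  1.        ]])}
```

View pics/top0.png

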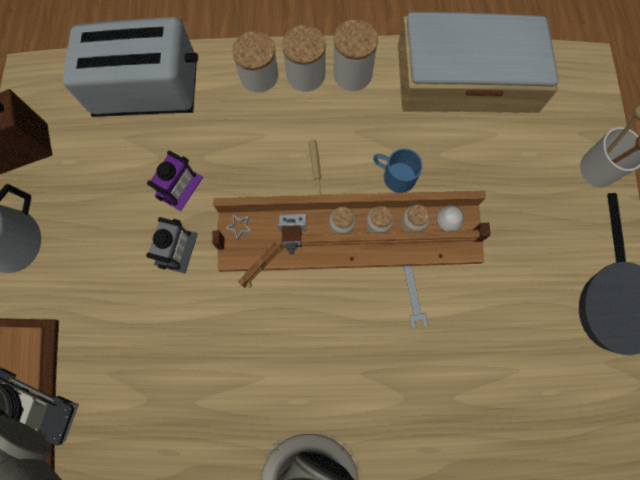

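View pics/scene0.png

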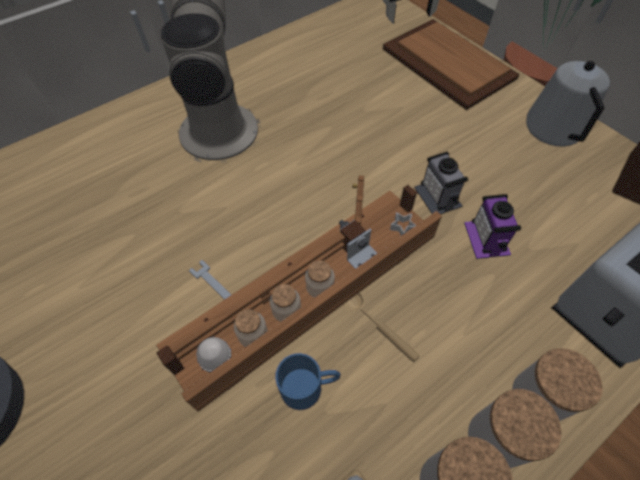

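The top view shows the shelf from (215,235) to (485,230). The gate is open to the front with its tip near (245,283), and the bracket is at (292,220). Two things look like the work light: a grey one at top (168,243) / scene (443,182), and a purple one at top (173,178) / scene (493,225). The grey one is meant, because purple is excluded. I'll confirm it in an enlarged crop.

Run:
```python
import cv2,numpy as np
t=cv2.imread("pics/top0.png");s=cv2.imread("pics/scene0.png")
a=cv2.resize(t[190:290,140:320],(720,400),interpolation=cv2.INTER_CUBIC)[:300]
a=cv2.resize(t[205:265,140:320],(792,264),interpolation=cv2.INTER_CUBIC)
b=cv2.resize(s[140:280,330:528],(396*1,280),interpolation=cv2.INTER_CUBIC)
c=cv2.resize(t[150:290,140:338],(396,280),interpolation=cv2.INTER_CUBIC)
cv2.imwrite("pics/c1.png",np.vstack([a,np.hstack([b,c])]))
```

```text
(no output)
```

View pics/c1.png

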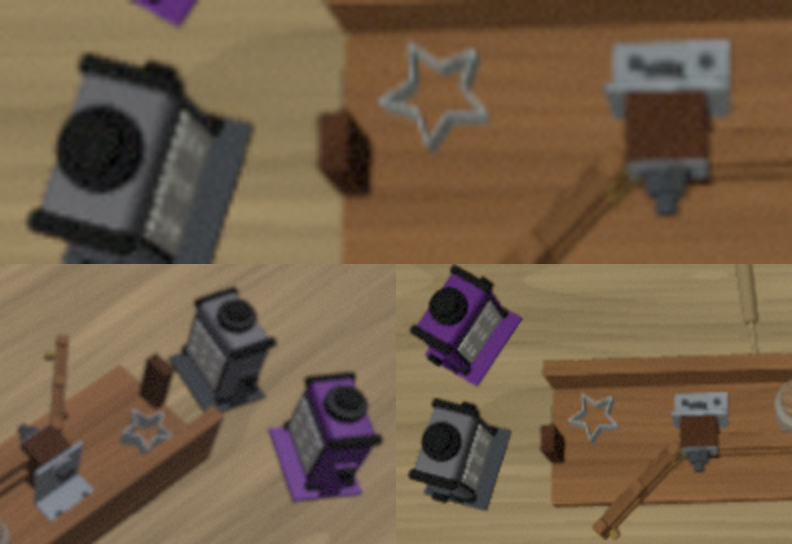

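The crop confirms the grey light, with its black button at top (162.7,238.6) and scene (448.5,164.5). The post and bracket are at top (291,225). Next I'll triangulate the button, the shelf axis and the post.

Run:
```python
from h import *
print("button",onz("top",162.7,238.6,.127),onz("scene",448.5,164.5,.127))
L=onz("top",219,271,.054);R=onz("top",483,264.5,.054);print("front deck",L,R,np.degrees(np.arctan2(-(L-R)[0],(L-R)[1])))
for n,u,v in(("postBL",627,92),("postBR",707,92),("postFR",707,160),("postFL",627,160)):
    print(n,onz("top",140+u/4.4,205+v/4.4,.118))
a=onz("top",140+612/4.4,205+40/4.4,.058);b=onz("top",140+731/4.4,205+40/4.4,.058);print("foot back",a,b)
```

```text
button [0.52386281 0.3036964  0.127     ] [0.53339896 0.29874401 0.127     ]
front deck [0.46503818 0.19389699 0.054     ] [ 0.47007662 -0.39786133  0.054     ] 0.4878244463526741
postBL [0.5498263  0.04745154 0.118     ]
postBR [0.54921657 0.00862917 0.118     ]
postFR [0.51543743 0.00880724 0.118     ]
postFL [0.51602325 0.04737179 0.118     ]
foot back [0.59288852 0.05980452 0.058     ] [ 0.59190549 -0.0013423   0.058     ]
```

View pics/wrist0.png

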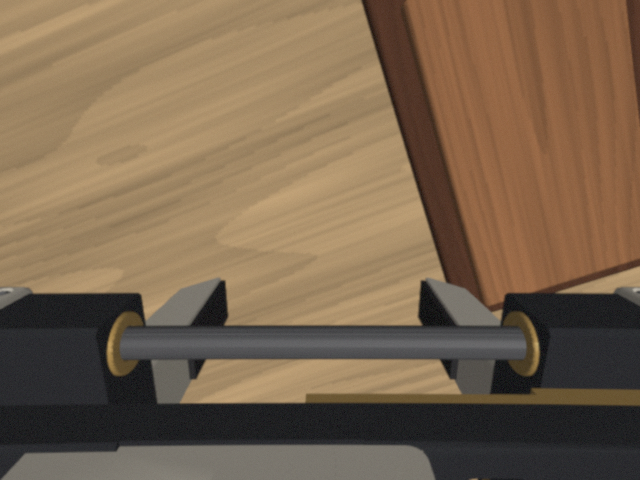

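Run:
```python
from h import *
m=camera_model("wrist");M=m["world_to_cam"];o=-M[:3,:3].T@M[:3,3];s=observe();t=s["tool_pos"]
c,sn=np.cos(s["tool_rot"][2]),np.sin(s["tool_rot"][2])
X=np.array([c,sn,0]);Y=np.array([sn,-c,0])
print("cam rel along toolX,toolY,z",(o-t)@X,(o-t)@Y,(o-t)[2])
for h in(0,-.1):
  for d in (0,.03,.06,.1):print(h,d,pix("wrist",t+X*d+[0,0,h],m))
```

```text
cam rel along toolX,toolY,z 0.07703616333352999 -0.0007747003608604229 0.15849345346068464
0 0 [324.779911   298.40632601]
0 0.03 [324.91486779 238.46316986]
0 0.06 [325.06804609 172.00187811]
0 0.1 [325.30890877  70.57104187]
-0.1 0 [324.25776221 238.87821173]
-0.1 0.03 [324.32760081 199.01466995]
-0.1 0.06 [324.40334158 156.38809021]
-0.1 0.1 [324.51511004  94.56731239]
```

Request:
step_arm(commands=[[0, 3.7, -1.8, 0.6, 0, 0, 0.1], [0, 7.4, -3.6, 1.2, 0, 0, 0.2], [0, 11.1, -5.4, 1.8, 0, 0, 0.3], [0, 14.8, -7.2, 2.4, 0, 0, 0.36], [0, 18.5, -9.0, 3.0, 0, 0, 0.36]], grip_force=30)

```text
time: 0.57
tool_pos: [0.3712, 0.4003, 0.2569]
tool_rot: [-3.141, -0.0, -3.138]
contact_force: [-0.3, 0.7, 0.6]
opening: 0.0631
grip_force: 0.0
```

Request:
step_arm(commands=[[0, 3.6, -2.2, -0.5, 0, 0, 0], [0, 7.2, -4.4, -1, 0, 0, 0], [0, 10.8, -6.6, -1.5, 0, 0, 0], [0, 14.4, -8.8, -2.0, 0, 0, 0], [0, 15.7, -9.9, -2.5, 0, 0, 0]])

```text
time: 0.98
tool_pos: [0.5305, 0.2994, 0.2308]
tool_rot: [-3.141, 0.001, 3.139]
contact_force: [-1.0, -1.0, -0.2]
opening: 0.0298
grip_force: 0.0
```

Run:
```python
from h import *
m=camera_model("wrist");s=observe();print(s["tool_pos"],pix("wrist",[.528,.301,.127],m))
cv2.imwrite("pics/w1.png",grab("wrist"))
import pickle;pickle.dump(m,open("w1.pkl","wb"))
```

```text
[0.53050052 0.29937578 0.2307743 ] [326.14222301 234.61195713]
```

View pics/w1.png

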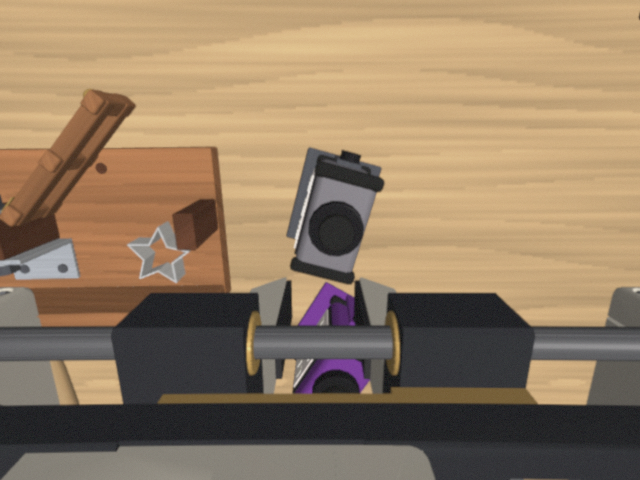

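The wrist view shows the grey light below the tool, with its button centre at (336,229). The purple light is behind the fingers.

Run:
```python
from h import *
import pickle;m=pickle.load(open("w1.pkl","rb"))
print(onz("wrist",336,229,.127,m),observe()["tool_pos"],observe()["opening"])
```

```text
[0.52363976 0.30838831 0.127     ] [0.53135816 0.29751743 0.22922117] 0.02561612550675219
```

Request:
step_arm(commands=[[0, -0.3, 0.4, -3, 0, 0, 0], [0, -0.5, 0.7, -6, 0, 0, 0], [0, -0.5, 0.7, -8, 0, 0, 0], [0, -0.5, 0.7, -8.5, 0, 0, 0], [0, -0.5, 0.7, -8.5, 0, 0, 0]])

```text
time: 1.45
tool_pos: [0.5207, 0.3091, 0.1451]
tool_rot: [-3.14, -0.004, -3.141]
contact_force: [-0.0, 0.5, 1.3]
opening: 0.0003
grip_force: 0.0
```

Request:
step_arm(commands=[[0, 0.2, 0, -1.2, 0, 0, 0], [0, 0.2, 0, -2.0, 0, 0, 0], [0, 0.2, 0, -2.4, 0, 0, 0], [0, 0.2, 0, -2.6, 0, 0, 0], [0, 0.2, 0, -2.6, 0, 0, 0]])

```text
time: 1.87
tool_pos: [0.5245, 0.3097, 0.1216]
tool_rot: [3.141, 0.002, -3.141]
contact_force: [-0.0, -0.2, 5.0]
opening: 0.0003
grip_force: 2.3
```

Request:
step_arm(commands=[[0, 0, 0, -0.2, 0, 0, 0], [0, 0, 0, -0.3, 0, 0, 0], [0, 0, 0, -0.3, 0, 0, 0], [0, 0, 0, -0.3, 0, 0, 0]])

```text
time: 2.2
tool_pos: [0.5246, 0.3097, 0.121]
tool_rot: [3.14, 0.004, -3.141]
contact_force: [-3.9, -2.1, 15.8]
opening: 0.0
grip_force: 8.1
```

The force is 15.8 N against a spring of about 5 N, so the button is on its stop. I'll lift off now.

Request:
step_arm(commands=[[0, 0, 0, 3, 0, 0, 0], [0, 0, 0, 7, 0, 0, 0], [0, 0, 0, 11, 0, 0, 0], [0, 0, -4, 12, 0, 0, 0], [0.6, 0, -8, 12, 0, 0, 0]])

```text
time: 2.62
tool_pos: [0.5252, 0.2305, 0.2423]
tool_rot: [3.139, 0.008, -3.137]
contact_force: [0.8, -1.4, -0.1]
opening: 0.0036
grip_force: 0.0
```

Request:
step_arm(commands=[[0.6, 1.5, -3.7, -0.5, 0, 0, 0], [0.6, 3.2, -7.4, -1, 0, 0, 0], [0.6, 5.2, -11, -2, 0, 0, 0], [0.6, 7.4, -14.5, -3, 0, 0, 0], [0.6, 9.6, -18, -4, 0, 0, 0]])

```text
time: 3.03
tool_pos: [0.6191, 0.0496, 0.1986]
tool_rot: [3.141, 0.001, -3.141]
contact_force: [0.5, 0.8, -0.5]
opening: 0.0359
grip_force: 0.0
```

Request:
step_arm(commands=[[0.6, 2.4, -2, -1, 0, 0, 0], [0.6, 2.4, -2, -1.0, 0, 0, 0], [0.6, 2.4, -2, -1, 0, 0, 0], [0.6, 2.4, -2, -1, 0, 0, 0]])

```text
time: 3.37
tool_pos: [0.6422, 0.0318, 0.1883]
tool_rot: [3.141, -0.001, 3.142]
contact_force: [0.0, 0.6, 0.5]
opening: 0.0543
grip_force: 0.0
```

Run:
```python
from h import *
import pickle
m=camera_model("wrist");s=observe();print(s["tool_pos"],s["opening"])
g=grab("wrist");cv2.imwrite("pics/w2.png",g);pickle.dump(m,open("w2.pkl","wb"))
p=pix("wrist",[.562,.029,.1],m);print(p);u,v=map(int,p)
u0,v0=max(u-100,0),max(v-70,0);print(u0,v0)
cv2.imwrite("pics/w2c.png",cv2.resize(g[v0:v0+150,u0:u0+200],(800,600),interpolation=cv2.INTER_CUBIC))
```

```text
[0.6421648  0.0317927  0.18833266] 0.054345858294543234
[319.73517754 126.4293991 ]
219 56
```

View pics/w2c.png

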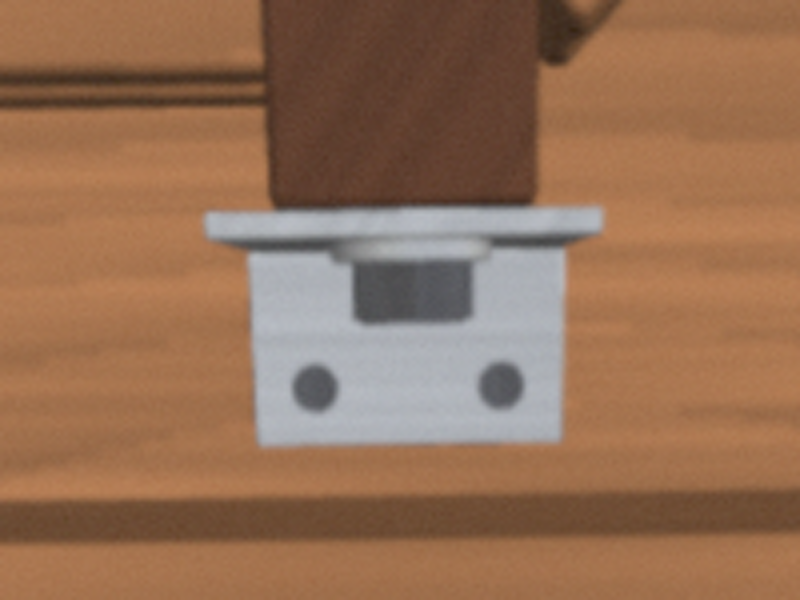

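The crop shows the bracket from above. The bolt head spans crop columns 354–473 and rows 262–322, with its ridge at column 413, almost upright. The washer lies between it and the leg, whose top spans columns 205–602 and rows 208–240.

Run:
```python
from h import *
import pickle;m=pickle.load(open("w2.pkl","rb"))
P=lambda u,v,z:onz("wrist",219+u/4,56+v/4,z,m)
print("head L,R",P(354,295,.1045),P(473,295,.1045),"ridge",P(413,295,.111))
print("head rear",P(413,322,.109),"front",P(413,262,.110))
a,b=P(205,213,.116),P(602,208,.116);print("leg front",a,b,"mid",(a+b)/2,"rear",P(404,238,.116))
print("hole axis foot rear",P(260,443,.058),P(563,441,.058))
print("tool",observe()["tool_pos"])
```

```text
head L,R [0.56408027 0.0211996  0.1045    ] [0.56407379 0.04023956 0.1045    ] ridge [0.56409645 0.03064581 0.111     ]
head rear [0.56815685 0.03064409 0.109     ] front [0.55920219 0.03064461 0.11      ]
leg front [ 5.52429615e-01 -5.35037007e-04  1.16000000e-01] [0.5517003  0.05896128 0.116     ] mid [0.55206496 0.02921312 0.116     ] rear [0.55591945 0.02929368 0.116     ]
hole axis foot rear [5.91686511e-01 5.62509233e-04 5.80000000e-02] [0.59127944 0.06003014 0.058     ]
tool [0.64210788 0.03235562 0.18885093]
```

Bolt head centre is (0.5637, 0.0307), and the measured width of 19.0 mm matches. I'll aim the grasp at x≈0.570, going first to a standoff above the gap.

Request:
step_arm(commands=[[0.6, -3, 0, 0, 0, 0, 0.009], [0.6, -6, 0, -2, 0, 0, 0.009], [0.6, -7.2, 0, -4.5, 0, 0, 0.009], [0.6, -7.2, 0, -5, 0, 0, 0.009], [0.6, -7.2, 0, -5, 0, 0, 0.009]])

```text
time: 3.83
tool_pos: [0.5696, 0.0325, 0.1382]
tool_rot: [3.141, -0.002, -3.131]
contact_force: [0.2, -0.2, 0.3]
opening: 0.0548
grip_force: 0.0
```

Run:
```python
from h import *
import pickle
P=[]
for i in range(4):
    s=observe();P.append(s["tool_pos"]);m=camera_model("wrist");g=grab("wrist")
print(np.array(P),s["tool_rot"],s["opening"])
cv2.imwrite("pics/w3.png",g);pickle.dump(m,open("w3.pkl","wb"))
p=pix("wrist",[.5637,.0307,.1],m);print("head",p,"grasp tgt",pix("wrist",P[-1],m))
```

```text
[[0.56960944 0.03253576 0.13816875]
 [0.57133555 0.03219156 0.13939141]
 [0.57227699 0.03195056 0.13996775]
 [0.57252843 0.0317626  0.1400571 ]] [-3.14141954  0.0037682  -3.13169632] 0.05506280462086886
head [322.5293069  254.19891308] grasp tgt [324.4777348  299.11960087]
```

View pics/w3.png

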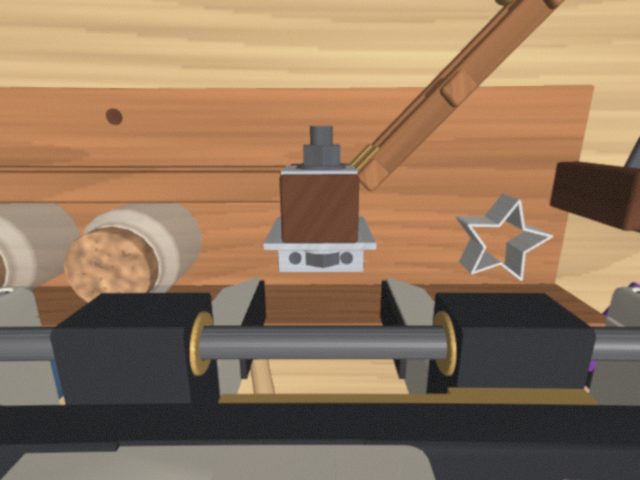

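The fingers straddle the bolt head, which sits at about (322,257), with the finger midline at about 325. That leaves a correction of about -1 mm in y. I'll descend.

Request:
step_arm(commands=[[0.6, -0.2, -0.1, -1.5, 0, 0, 0], [0.6, -0.2, -0.1, -3, 0, 0, 0], [0.6, -0.2, -0.1, -4.5, 0, 0, 0], [0.6, -0.2, -0.1, -5.7, 0, 0, 0], [0.6, -0.2, -0.1, -5.7, 0, 0, 0]])

```text
time: 4.45
tool_pos: [0.5683, 0.0305, 0.0798]
tool_rot: [3.141, -0.002, -3.132]
contact_force: [-0.9, -0.4, 0.4]
opening: 0.055
grip_force: 0.0
```

Request:
step_arm(commands=[[0.6, 0, 0, 0, 0, 0, 0], [0.6, 0, 0, 0, 0, 0, 0], [0.5, 0, 0, 0, 0, 0, 0], [0.5, 0, 0, 0, 0, 0, 0]])

```text
time: 4.78
tool_pos: [0.5693, 0.0304, 0.0824]
tool_rot: [-3.142, 0.002, -3.132]
contact_force: [-0.4, 0.2, 0.3]
opening: 0.0478
grip_force: 0.0
```

Request:
step_arm(commands=[[0.3, 0, 0, 0, 0, 0, 0], [0.3, 0, 0, 0, 0, 0, 0], [0.25, 0, 0, 0, 0, 0, 0], [0.25, 0, 0, 0, 0, 0, 0], [0.25, 0, 0, 0, 0, 0, 0]], grip_force=12)

```text
time: 5.2
tool_pos: [0.5687, 0.0304, 0.0814]
tool_rot: [3.142, 0.0, -3.132]
contact_force: [0.4, -0.6, -0.1]
opening: 0.024
grip_force: 0.2
```

Request:
step_arm(commands=[[0.1, 0, 0, 0, 0, 0, 0], [0.1, 0, 0, 0, 0, 0, 0], [0, 0, 0, 0, 0, 0, 0], [0, 0, 0, 0, 0, 0, 0], [0, 0, 0, 0, 0, 0, 0]])

```text
time: 5.62
tool_pos: [0.5687, 0.0305, 0.0814]
tool_rot: [3.141, 0.0, -3.132]
contact_force: [1.3, 0.9, 0.3]
opening: 0.0193
grip_force: 12.4
```

Request:
step_arm(commands=[[0, 0, 0, 0, 0, 0, 0], [0, 0, 0, 0, 0, 0, 0], [0, 0, 0, 0, 0, 0, 0], [0, 0, 0, 0, 0, 0, 0], [0, 0, 0, 0, 0, 0, 0]], grip_force=30)

```text
time: 6.03
tool_pos: [0.5687, 0.0304, 0.0814]
tool_rot: [3.142, 0.0, -3.132]
contact_force: [1.5, 1.1, 0.5]
opening: 0.0184
grip_force: 30.3
```

The fingers stopped at about 19 mm, the across-flats width, with 30 N. One check picture before handing in.

Run:
```python
from h import *
t=grab("top");w=grab("wrist")
a=cv2.resize(t[150:310,140:500],(540,240));b=w[100:340,200:450]
cv2.imwrite("pics/f.png",np.hstack([a,b])); s=observe();print(s["opening"],s["grip_force"],s["contact_force"])
```

```text
0.018880312242119224 30.342425625603937 [2.29357008 2.19256796 0.90122013]
```

View pics/f.png

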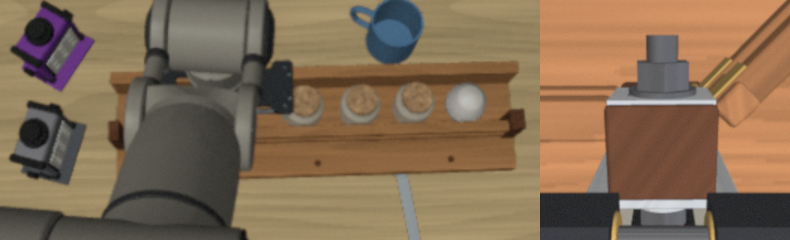

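The jars, egg timer, mug and spanner are where they were, and the fingers hold the head behind the bracket with the nut sitting square. The part of the gate in view by the hinge looks unmoved. I'll hand in now.

```bash
python3 -c "
from cell import *
print(hand_in())"
```

```text
the job is handed in; nothing more can be done
None
```

I pushed the work light's button fully down and let it up again, and the gripper now holds the bolt head by two opposite flats at about 30 N; I saw nothing else disturbed, and the job is handed in (no verdict came back).

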